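# Nip a glass vial in a backlash-prone crank clamp

### The arm

A 6-joint arm with a two-finger parallel gripper is mounted at the origin on a cart in front of the work surface, level with it; the furniture and walls round the work are solid. World frame = base frame: x ahead of the robot, y to its left, z up, the work surface at z = 0. Lengths are in m, angles in rad, forces in N, time in s.
With the tool pointing down it reaches from about 0.35 to 0.775 m from the base axis. Payload 5.5 kg.
Tool frame: the origin (TCP) lies at the very end of the fingers, on their centre line; the grasp point (between the pads) lies 19 mm behind it; z points along the fingers, y is the line along which they close (so a half turn about z gives the same grasp; the last joint's range is limited). The gripper opens to 85 mm and grips with 20 to 120 N. Pads are 22 mm wide; open, the fingers measure 114 mm over their backs; the gripper's body (76 mm by 85 mm) begins 54 mm behind the grasp point. The pads swing forward as they close: fully open they stand 13 mm farther back than shut.
Start: joints at [-1.338, 0.313, 0.046, 1.304, 0, 1.431], TCP at [0.209, -0.536, 0.231] pointing down, gripper open.
Joint ranges: [-2.76, 2.76], [-0.86, 1.69], [-1.03, 1.26], [-2.2, 2.34], [-1.47, 1.5], [-3.14, 3.14]. Speed limits (rad/s): [2.57, 2.57, 3.14, 3.14, 3.14, 3.14].

### API

Orientations are given as a unit quaternion [w, x, y, z].
In Python, from workcell import env, read_camera, get_calibration gives the robot as it stands.
- The arm moves only by the tool jog_arm, never from a script. Its argument "motion" is one flat list of numbers, 7 for each row, row after row: the shift along the tool's x, y, z as a fraction of full scale, then the turn, a rotation vector about the tool's x, y, z as a fraction of full scale, then the opening, from 0 (shut) to 1 (fully open). In form: [x, y, z, wx, wy, wz, grip, x, y, z, wx, wy, wz, grip, ...]. A call has 1 to 12 rows; each row is the pose to reach, as a shift and turn from the pose commanded when the call began, along the tool's axes at that moment; what a row does not reach only later rows make up. Full scale, the value 1, is 0.2 m for a shift and 90 degrees for a turn. A row lasts 1/8 s, in which the tool goes at most 62.5 mm and 10.7 degrees, less where a joint would pass 70% of its speed; a pose out of reach is approached as far as the arm can. A call with a number of a shift or a turn outside -1 to 1 is refused whole. A call with a gripper value outside its range is refused whole. The fingers move at their own pace and stop on an object; "newtons" is the grip in N (left out, the last holds). Time passes only in rows, so rows that repeat a pose let the fingers close. It gives the time, the measured TCP pose, the force, the opening and the grip force at its end, in the units of the state.
- env.get_state(): the state, without advancing time (a new reading comes with each control period).
- read_camera(name): name is "scene" or "top" or "wrist"; returns the picture (384x512x3 uint8, red, green, blue); there is no depth.
- get_calibration(name): a dict with "fx", "fy", "cx", "cy" (pixels), "world_from_camera" (4x4, takes a point from camera to world coordinates). Camera axes: x right, y down, z forward; pixel columns grow to the right and rows downward; lengths in m; the calibration is good to about 2 mm. A picture is of the moment at which its call begins: read the wrist's pose just before it. get_calibration takes no time and is no camera call; for the wrist camera it gives the pose at the moment of the call.
- env.hand_in(): hands the job in; it is judged then, once.
The state is a dict: "clock": time; "joint_pos": joint angles; "qvel": joint speeds; "tau": joint torques, N m; "tcp_pos": TCP position; "orientation": TCP orientation; "wrist_force": force on the tool from outside, world axes, zero at the start; "ft_torque": the same for the moment, N m; "finger_gap": finger opening in m; "grip_force": force on a finger pad.
Only numpy, scipy, OpenCV 4.12 (cv2) and the standard library are available. Lean on these libraries where they do the work, as an engineer would, in place of code of your own. Each camera call takes 0.05 s, during which the arm holds its last target. There are 200 camera calls.

### The job

Wind the vial clamp open with its crank until the pointer is clearly past the red line (by 5 mm or more), stand the black-capped vial upright between the jaws, then wind back in the closing direction so that the crank's slack is taken up and the pointer returns to the red line with the vial nipped lightly but surely. Let go leaving the crank's slack taken up in the closing direction; squeeze the glass gently (well under 20 N), shift the jaw only by its crank, and leave the other vials and the small beaker alone.

Things in the scene. Friction and masses are not known exactly. Their poses are not given: they have to be found in the camera images.
- clamp: Grey base plate of the vial clamp, 110 x 230 x 12 mm (top 12 mm above the bench), fixed; z up, y along the slide. Origin: on its underside, midway across, 105 mm from its +y end. Blue gear housing with the crank at the -y end (74 x 80 mm, 46 mm high). Fixed aluminium end jaw at the +y end, 36 mm high; its rubber face lies 70 mm +y of the origin, but was set by hand and may be up to 2 mm off.
- jaw: Moving aluminium jaw with a sprung rubber face 36 mm wide (top 36 mm above the bench), driven by the crank: 9.5 mm per radian once the slack is taken up. Origin on its face at plate-top height. Opens toward the clamp's -y; end stops 16 mm either side of the red line. After touching, the squeeze grows by 12 N per mm of jaw (the face gives 3 mm at most). It stays where the crank leaves it.
- vial_place (a point): Where the vial's foot should stand: point on the plate's top (12 mm above the bench) midway across the jaws; with the jaw opened 6 mm past the red line it lies about midway between the jaw faces. Axes as the clamp.
- red_line (a point): The red line on the white scale strip (ticks every 5 mm) beside the jaw. Axes as the clamp. With the vial nipped the pointer stands within about 3 mm of it (the end jaw is not set exactly): feel for the nip.
- pointer (a point): Tip of the red pointer on the moving jaw, running along the scale; past the red line toward the clamp's -y means open, +y means too closed (at the start it stands 6 to 12 mm on the +y side).
- crank_axis (a point): Point on the upright axis of the crank, at the height of the grip point (86 mm above the bench). Counter-clockwise from above opens the jaw, clockwise closes it. The jaw's drag (25 N) is felt as about 5 to 6 N along the path of the handle; each 10 N of squeeze on the vial adds about 2 N there.
- crank_grip (a point): Grip point on the axis of the crank's upright black handle, 86 mm above the bench, 40 mm from the crank axis. The handle is 20 mm across, reaches from 60 to 99 mm above the bench, and spins freely on its pin, so it can be held without turning the gripper while it is led round.
- crank (a joint): Slack between crank and pinion, rad: 0 = taken up in the closing (clockwise) direction, 0.45 = taken up in the opening direction; between them the crank turns almost free and the jaw stands still.
- vial_black: The vial to clamp: clear glass vial with black cap, 24 mm diameter, 56 mm high (glass to 45 mm), 22 g. Origin: centre of its foot, z up.
- vial_white_a: White-capped vial of the same size, not to be touched. Origin: centre of its foot.
- vial_white_b: Another white-capped vial, not to be touched. Origin: centre of its foot.
- small_beaker: Small glass beaker, 55 x 61 x 56 mm, not to be touched. Origin: centre of its foot.
- beaker_b: Large fixed glass beaker standing on the bench between vials and clamp, 113 mm across, 119 mm high, with thin tubing dipping into it from behind: lift the vial well over it or pass in front. Origin: centre of its foot.
There are look-alikes about, which are no part of the job. Leave any brown, pink or yellow look-alike of the vial_black alone.

How it is judged:
On the way, in this order (a step that is already met when the one before it is completed fails the run):
1. the jaw is wound open, pointer at least 4.5 mm past the red line (y of pointer in the frame of red_line below -0.0045 m), for 0.2 s.
2. the black-capped vial stands upright on the plate between the jaws (horizontal distance between vial_black and vial_place below 0.012 m and z of vial_black in the frame of vial_place below 0.003 m and angle between vial_black's own z axis and vertical below 0.1 rad and y of pointer in the frame of red_line below -0.002 m and contact force between the fingers and vial_black below 0.1 N), for 0.2 s.
At the end, for the whole second after the job is handed in: The black-capped vial stands on the clamp's plate (foot within 3 mm of it, within 12 mm of its place, tilted under 0.1 rad), nipped by the moving jaw with more than 2 N, at rest; the pointer is within 4 mm of the red line and the crank's slack is taken up in the closing direction (under 0.15 rad) (contact force between jaw and vial_black above 2 N and y of pointer in the frame of red_line between -0.004 and 0.004 m and value of joint crank below 0.15 rad and horizontal distance between vial_black and vial_place below 0.012 m and z of vial_black in the frame of vial_place below 0.003 m and angle between vial_black's own z axis and vertical below 0.1 rad and linear speed of vial_black below 0.02 m/s); the robot touches nothing.
It fails at once if the vial is squeezed by the moving jaw with more than 20 N (contact force between jaw and vial_black above 20 N).
It fails at once if the moving jaw is pushed directly by the robot (over 5 N) (contact force between any of the fingers, the arm and jaw above 5 N).
It fails at once if a white-capped vial or the small beaker is shifted by more than 15 mm (distance of any of vial_white_a, vial_white_b, small_beaker from where it was at the start of the episode above 0.015 m).
It also fails if it takes over 72 s, if anything falls off the work surface, if the arm or the gripper's body presses on something with over 40 N, if the wrist force passes 120 N, or if a joint passes its speed limit or range.

## Working session

There is one attempt and no reset: what is moved stays moved. The work goes in short steps, Python scripts to look and compute and a tool call to move; the robot and the scene stay as the last step left them, time stands still between calls to the robot, and variables do not carry over. Pictures are saved under pics/ and viewed, at most 10 in all, crops included, and the job is handed in when it is done.

Besides the shell and the picture viewer there is one more tool, called after "Call:" as name(argument=value, ...) on one line, values as JSON. jog_arm: Moves the arm, as the interface text tells. Shift numbers are shares of 0.2 m and turn numbers shares of 90 degrees, none past 1 either way. Its arguments: {"type":"object","properties":{"motion":{"type":"array","items":{"type":"number"}},"newtons":{"type":"number"}},"required":["motion"]}

```bash
mkdir -p pics; ls
cat > h.py <<'E'
import numpy as np,cv2
from workcell import env,read_camera,get_calibration
def ray(c,u,v):
    T=np.array(c["world_from_camera"]);d=T[:3,:3]@np.array([(u-c["cx"])/c["fx"],(v-c["cy"])/c["fy"],1]);return T[:3,3],d
def onz(c,u,v,z):
    o,d=ray(c,u,v);return o+d*(z-o[2])/d[2]
def proj(c,p):
    T=np.array(c["world_from_camera"]);q=T[:3,:3].T@(np.array(p)-T[:3,3]);return c["fx"]*q[0]/q[2]+c["cx"],c["fy"]*q[1]/q[2]+c["cy"]
def snap(n,f):
    c=get_calibration(n);i=read_camera(n);cv2.imwrite(f,cv2.cvtColor(i,cv2.COLOR_RGB2BGR));return c,i
E
python3 - <<'E'
from h import *
a=snap("scene","pics/s0.png");b=snap("top","pics/t0.png")
for c,_ in(a,b):print(c)
im=np.vstack([cv2.imread("pics/s0.png"),cv2.imread("pics/t0.png")])
print(env.get_state())
E
```

```text
pics
{'fx': 459.137044002492, 'fy': 459.137044002492, 'cx': 255.25286292575058, 'cy': 184.72991998742344, 'world_from_camera': array([[ 0.471977  , -0.51509108,  0.71548508, -0.32164021],
       [-0.88130953, -0.25444655,  0.39818396, -0.47396127],
       [-0.0230483 , -0.81849749, -0.57404759,  0.695869  ],
       [ 0.        ,  0.        ,  0.        ,  1.        ]])}
{'fx': 367.0290846502307, 'fy': 367.0290846502307, 'cx': 260.12811363664133, 'cy': 190.30681566756962, 'world_from_camera': array([[-0.01418918, -0.99392657,  0.10912675,  0.3643918 ],
       [-0.99983764,  0.01289126, -0.01259001, -0.03134359],
       [ 0.01110677, -0.10928768, -0.99394811,  1.04795704],
       [ 0.        ,  0.        ,  0.        ,  1.        ]])}
{'clock': 0.1, 'joint_pos': array([-1.33760529e+00,  3.13919483e-01,  4.50965466e-02,  1.30359312e+00,
       -4.55369386e-06,  1.43117796e+00]), 'qvel': array([-1.18963197e-03, -1.55744450e-03,  3.35449788e-03, -3.40021324e-04,
        7.64634145e-05, -1.35267598e-03]), 'tau': array([ 2.79649605e-03, -4.81724060e+01,  2.99245477e+01,  1.27486687e-02,
       -1.31323741e-04,  6.64520854e-06]), 'tcp_pos': array([ 0.20930898, -0.53506741,  0.23050296]), 'orientation': array([-8.08873405e-04,  9.82676568e-01,  1.85327025e-01, -4.01512033e-05]), 'wrist_force': array([-0.75842455, -0.16647418, -0.15751606]), 'ft_torque': array([-0.00995341,  0.04913023, -0.00562513]), 'grip_force': 0.0, 'finger_gap': 0.08554681676754043}
```

View pics/t0.png

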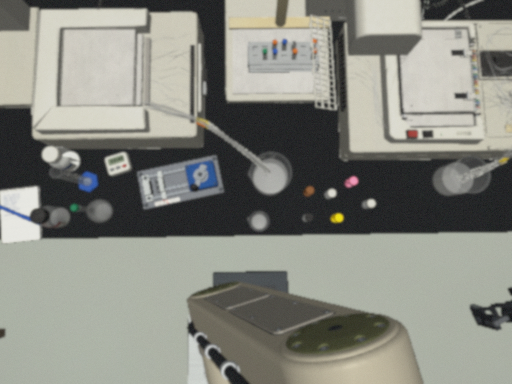

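View pics/s0.png

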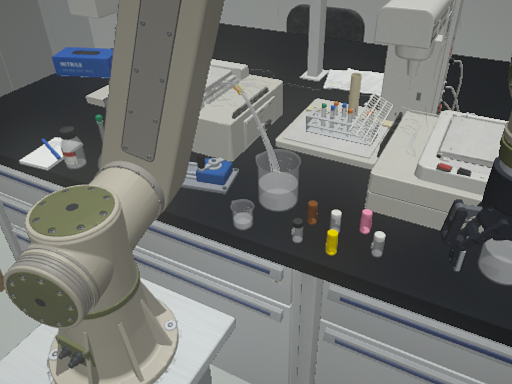

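The top view shows the black cap at (307,217), white caps at (331,193) and (369,203), brown (309,190), pink (351,182) and yellow (337,217). The clamp is at (180,182) with its blue housing to the right, and the small beaker is at (259,220). The black-capped vial is the dark one at top (307,217) and scene (297,228). I'll confirm that in an enlarged crop.

Run:
```python
from h import *
s=cv2.imread("pics/s0.png");t=cv2.imread("pics/t0.png")
A=cv2.resize(t[140:220,130:230],(500,400),interpolation=cv2.INTER_CUBIC)
B=cv2.resize(s[195:265,270:400],None,fx=2.3,fy=2.3,interpolation=cv2.INTER_CUBIC)
C=cv2.resize(t[165:235,240:390],None,fx=2,fy=2,interpolation=cv2.INTER_CUBIC)
o=np.zeros((560,800,3),np.uint8);o[:400,:500]=A;o[:B.shape[0],501:800]=B[:,:299];o[200:340,500:800]=C
D=cv2.resize(s[145:200,170:250],(240,160));o[400:560,:240]=D
cv2.imwrite("pics/c0.png",o)
ct=get_calibration("top");cs=get_calibration("scene")
print("vial top",onz(ct,307,217,.056),"scene",onz(cs,297.5,223,.056), onz(cs,297.5,241,.0))
hsv=cv2.cvtColor(t,cv2.COLOR_BGR2HSV)
m=cv2.inRange(hsv,(105,150,60),(125,255,255));m[:, :180]=0;m[:,225:]=0;m[:140]=0;m[215:]=0
n=np.argwhere(m)[:,::-1].astype(np.float32);r=cv2.minAreaRect(n);print(r)
for p in cv2.boxPoints(r):print(p,onz(ct,*p,.046))
for p in [(137,175),(217,157),(223,190),(145,209)]:print(p,onz(ct,*p,.012))
```

```text
vial top [ 0.39912217 -0.16949479  0.056     ] scene [ 0.38931409 -0.18015577  0.056     ] [ 0.39408791 -0.17985989  0.        ]
((201.0961456298828, 175.48077392578125), (24.514516830444336, 26.671794891357422), 78.69007110595703)
[185.61539 166.07693] [0.54434366 0.16068378 0.046     ]
[211.76923 160.84616] [0.55813032 0.08860161 0.046     ]
[216.5769  184.88461] [0.49093466 0.07540026 0.046     ]
[190.42307 190.11539] [0.47740354 0.14700607 0.046     ]
(137, 175) [0.52643091 0.30484952 0.012     ]
(217, 157) [0.5757076  0.07771241 0.012     ]
(223, 190) [0.48037233 0.06084414 0.012     ]
(145, 209) [0.42941636 0.28026144 0.012     ]
```

View pics/c0.png

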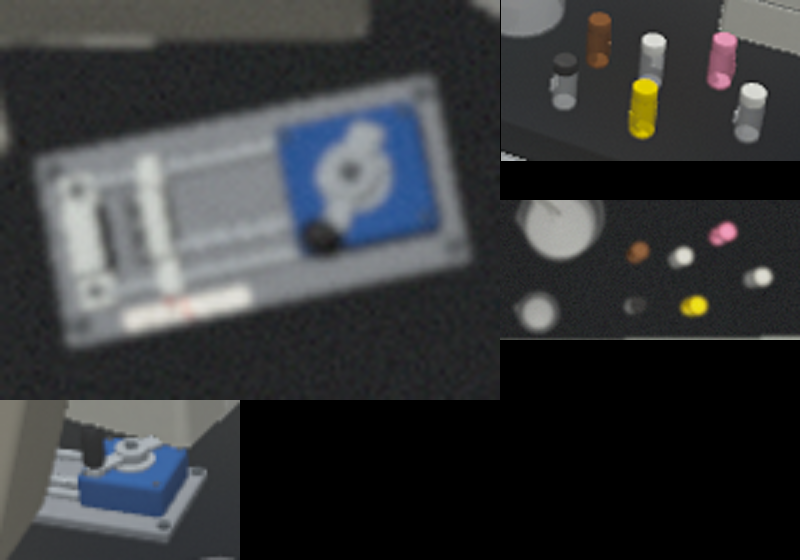

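The crop confirms it: the clear vial with the black cap is at top (307,217), scene (297,228). The handle is at top-view (194,187) and the crank hub at (200,174). Now I'll set out toward the crank, turning the tool so that its x is world +y and its y is world +x.

Call:
jog_arm(motion=[0.83,-0.75,0,0,0,-0.763,0.5,0.83,-0.75,0,0,0,-0.763,0.5,0.83,-0.75,0,0,0,-0.763,0.5,0.83,-0.75,0,0,0,-0.763,0.5,0.83,-0.75,0,0,0,-0.763,0.5,0.83,-0.75,0,0,0,-0.763,0.5,0.83,-0.75,0,0,0,-0.763,0.5,0.83,-0.75,0,0,0,-0.763,0.5])

```text
clock: 1.1
tcp_pos: [0.3093, -0.3351, 0.231]
orientation: [-0.0, 0.707, 0.707, 0.0]
wrist_force: [0.2, -0.3, 0.1]
finger_gap: 0.0425
grip_force: 0.0
```

Run:
```python
from h import *
ct=get_calibration("top");cs=get_calibration("scene")
print(onz(ct,194.4,187.4,.099),onz(cs,201,155.5,.099),onz(ct,200,174.4,.06))
s=env.get_state();print(s["tcp_pos"],s["orientation"],s["clock"])
cw=get_calibration("wrist");print(cw)
```

```text
[0.47839151 0.12730709 0.099     ] [0.47443646 0.12210794 0.099     ] [0.51843991 0.11883763 0.06      ]
[ 0.30927777 -0.33512767  0.23101581] [-3.04188032e-04  7.07184441e-01  7.07029046e-01  4.78955850e-05] 1.1
{'fx': 287.6076852934041, 'fy': 287.6076852934041, 'cx': 256.23964981783246, 'cy': 192.45789110796213, 'world_from_camera': array([[ 9.99999790e-01, -2.24122628e-05, -6.47734792e-04,
         3.08402168e-01],
       [-2.04522898e-04, -9.59249624e-01, -2.82559934e-01,
        -2.63125668e-01],
       [-6.15006548e-04,  2.82560008e-01, -9.59249427e-01,
         3.75647031e-01],
       [ 0.00000000e+00,  0.00000000e+00,  0.00000000e+00,
         1.00000000e+00]])}
```

Call:
jog_arm(motion=[1,0.42,0,0,0,0,0.5,1,0.42,0,0,0,0,0.5,1,0.42,0,0,0,0,0.5,1,0.42,0,0,0,0,0.5])

```text
clock: 1.6
tcp_pos: [0.3936, -0.1328, 0.2312]
orientation: [-0.0, 0.707, 0.708, 0.0]
wrist_force: [-0.5, -1.0, 0.3]
finger_gap: 0.0427
grip_force: 0.0
```

Call:
jog_arm(motion=[1,0.42,0,0,0,0,0.5,1,0.42,0,0,0,0,0.5,1,0.42,0,0,0,0,0.5,1,0.42,0,0,0,0,0.5,1,0.42,0,0,0,0,0.5])

```text
clock: 2.22
tcp_pos: [0.4775, 0.0664, 0.2308]
orientation: [-0.0, 0.706, 0.708, -0.0]
wrist_force: [-0.2, -0.3, -0.7]
finger_gap: 0.0426
grip_force: 0.0
```

Run:
```python
from h import *
s=env.get_state();print(s["tcp_pos"],s["clock"],s["joint_pos"])
c,i=snap("wrist","pics/w1.png");print(c["world_from_camera"][:3,3])
```

```text
[0.47745306 0.06640537 0.23083261] 2.225 [-2.84868439e-02  1.34146698e-01 -1.84552794e-01  1.25273021e+00
 -7.42159751e-05  1.53927253e+00]
[0.47637681 0.1384645  0.37540694]
```

View pics/w1.png

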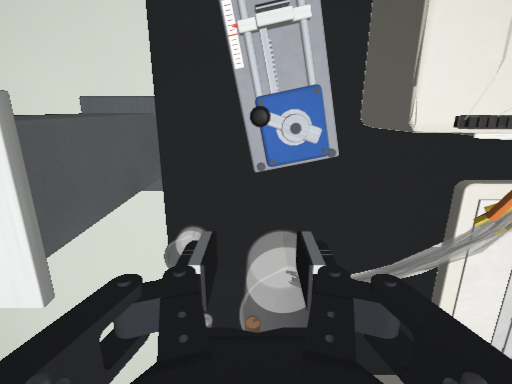

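The wrist view shows the handle top at (260,116), the hub at (295,128) and the blue housing corners near (257,102), (320,87), (328,153) and (266,165). The scale has its red line at about (235,25).

```bash
cat > ck.py <<'E'
from h import *
def clamp(i,c):
    h=cv2.cvtColor(i,cv2.COLOR_RGB2HSV)
    m=cv2.inRange(h,(105,150,60),(125,255,255));m=cv2.morphologyEx(m,cv2.MORPH_OPEN,np.ones((3,3)))
    cs,_=cv2.findContours(m,cv2.RETR_EXTERNAL,2);q=max(cs,key=cv2.contourArea)
    w=np.array([onz(c,*p[0],.046)[:2]*1000 for p in q],np.float32);r=cv2.minAreaRect(w);return r
E
python3 - <<'E'
from ck import *
c=get_calibration("wrist");i=cv2.imread("pics/w1.png")[:,:,::-1].copy()
print("housing mm",clamp(i,c))
m=(i[80:150,235:285].max(2)<35).astype(np.uint8)
n,l,st,ce=cv2.connectedComponentsWithStats(m);print([(st[k].tolist(),(ce[k]+[235,80]).tolist()) for k in range(1,n) if st[k][4]>60])
print("handle top",onz(c,260,116,.099),"hub",onz(c,295.5,128,.064))
print("redline",onz(c,235,25,.012))
o=cv2.resize(i[0:170,215:345],None,fx=3.5,fy=3.5,interpolation=cv2.INTER_CUBIC)
cv2.imwrite("pics/w1c.png",o[:,:,::-1])
E
```

```text
housing mm ((516.3579711914062, 116.77622985839844), (71.6149673461914, 77.83534240722656), 11.3959321975708)
[([16, 27, 18, 19, 106], [258.5943396226415, 116.22641509433961])]
handle top [0.47919611 0.12975367 0.099     ] hub [0.51724243 0.11656825 0.064     ]
redline [0.45155146 0.22621456 0.012     ]
```

View pics/w1c.png

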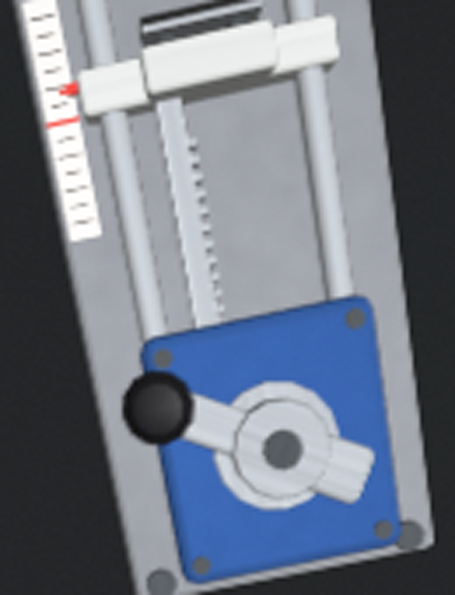

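The close crop shows the pointer at crop (70,90) and the red line at (62,124), so it starts about 11 mm on the closed side. The axis is at about (0.517, 0.117) and the handle at (0.479, 0.130), angle 161°. Next I'll descend on the handle and grip it.

Call:
jog_arm(motion=[0.317,0.008,0.3,0,0,0,0.5,0.317,0.008,0.3,0,0,0,0.5,0.317,0.008,0.6,0,0,0,0.5,0.317,0.008,0.805,0,0,0,0.5,0.317,0.008,0.805,0,0,0,0.5,0.317,0.008,0.805,0,0,0,0.5,0.317,0.008,0.805,0,0,0,0.1,0.317,0.008,0.805,0,0,0,0.1,0.317,0.008,0.805,0,0,0,0.1,0.317,0.008,0.805,0,0,0,0.1], newtons=25)

```text
clock: 3.52
tcp_pos: [0.4805, 0.1282, 0.072]
orientation: [0.001, 0.707, 0.707, 0.001]
wrist_force: [0.6, -0.0, 7.1]
finger_gap: 0.0183
grip_force: 26.6
```

Run:
```python
from h import *
s=env.get_state();p=s["tcp_pos"];print(p,s["wrist_force"],s["finger_gap"])
ax=np.array([.517,.1166]);d=p[:2]-ax;a0=np.arctan2(d[1],d[0]);r=np.hypot(*d);print(np.degrees(a0),r)
for k in range(1,21):
    a=a0+np.radians(7.5*k);t=ax+.04*np.array([np.cos(a),np.sin(a)])-p[:2];print(k*7.5,np.round(t[::-1]/.2,3))
```

```text
[0.48050654 0.12824581 0.07203874] [ 0.6094349  -0.03850815  7.14621711] 0.018326552769879868
162.30105174731548 0.03830662917528123
7.5 [-0.023 -0.014]
15.0 [-0.049 -0.017]
22.5 [-0.075 -0.017]
30.0 [-0.101 -0.013]
37.5 [-0.126 -0.006]
45.0 [-0.15   0.005]
52.5 [-0.172  0.018]
60.0 [-0.193  0.035]
67.5 [-0.211  0.053]
75.0 [-0.227  0.074]
82.5 [-0.239  0.097]
90.0 [-0.249  0.122]
97.5 [-0.255  0.147]
105.0 [-0.258  0.173]
112.5 [-0.258  0.199]
120.0 [-0.254  0.225]
127.5 [-0.246  0.25 ]
135.0 [-0.236  0.274]
142.5 [-0.222  0.297]
150.0 [-0.206  0.317]
```

Call:
jog_arm(motion=[-0.023,-0.014,-0.01,0,0,0,0.1,-0.049,-0.017,-0.015,0,0,0,0.1,-0.075,-0.017,-0.015,0,0,0,0.1,-0.101,-0.013,-0.015,0,0,0,0.1,-0.126,-0.006,-0.015,0,0,0,0.1,-0.15,0.005,-0.015,0,0,0,0.1,-0.172,0.018,-0.015,0,0,0,0.1,-0.193,0.035,-0.015,0,0,0,0.1,-0.211,0.053,-0.015,0,0,0,0.1,-0.227,0.074,-0.015,0,0,0,0.1,-0.227,0.074,-0.015,0,0,0,0.1])

```text
clock: 4.9
tcp_pos: [0.4925, 0.0845, 0.0726]
orientation: [-0.002, 0.706, 0.708, 0.001]
wrist_force: [0.9, 6.2, -4.1]
finger_gap: 0.0185
grip_force: 26.0
```

Run:
```python
from h import *
s=env.get_state();p=s["tcp_pos"];print(p,s["wrist_force"],s["finger_gap"])
d=p[:2]-[.517,.1166];print(np.degrees(np.arctan2(d[1],d[0])),np.hypot(*d))
c,i=snap("wrist","pics/w2.png")
```

```text
[0.49245464 0.08454459 0.07258754] [ 0.87063342  6.17294904 -4.07168094] 0.018515340953181303
-127.44188557552283 0.04037355833238009
```

View pics/w2.png

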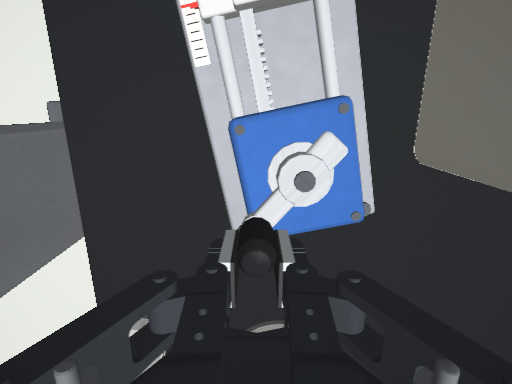

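The handle is held and led round to 233°, and the crank is turning the right way. I'll continue the arc.

Call:
jog_arm(motion=[-0.012,0.023,0,0,0,0,0.1,-0.022,0.048,0,0,0,0,0.1,-0.028,0.073,0,0,0,0,0.1,-0.031,0.099,0,0,0,0,0.1,-0.031,0.125,0,0,0,0,0.1,-0.027,0.151,0,0,0,0,0.1,-0.019,0.176,0,0,0,0,0.1,-0.009,0.2,0,0,0,0,0.1,0.005,0.223,0,0,0,0,0.1,0.005,0.223,0,0,0,0,0.1])

```text
clock: 6.2
tcp_pos: [0.5378, 0.0808, 0.073]
orientation: [0.002, 0.708, 0.707, -0.003]
wrist_force: [-0.4, -10.2, -1.4]
finger_gap: 0.0188
grip_force: 26.3
```

Run:
```python
from h import *
s=env.get_state();p=s["tcp_pos"];print(p,s["wrist_force"],s["finger_gap"])
d=p[:2]-[.517,.1166];print(np.degrees(np.arctan2(d[1],d[0])),np.hypot(*d))
```

```text
[0.5377728  0.08081039 0.07302811] [ -0.39815873 -10.24066297  -1.42221094] 0.0188403893988411
-59.8685019346404 0.041381220078977314
```

Call:
jog_arm(motion=[0,0,0,0,0,0,0.5,0,0,0,0,0,0,0.5,0,0,0,0,0,0,0.5,0,0,-0.3,0,0,0,0.5,0.3,-0.3,-0.5,0,0,0,0.5,0.3,-0.3,-0.5,0,0,0,0.5,0.3,-0.3,-0.5,0,0,0,0.5,0.3,-0.3,-0.5,0,0,0,0.5])

```text
clock: 7.2
tcp_pos: [0.4785, 0.1436, 0.173]
orientation: [0.0, 0.707, 0.707, 0.0]
wrist_force: [0.6, 0.2, 0.4]
finger_gap: 0.0425
grip_force: 0.0
```

Run:
```python
from ck import *
s=env.get_state();print(s["tcp_pos"],s["wrist_force"])
c,i=snap("wrist","pics/w3.png");print(clamp(i,c))
o=cv2.resize(i[0:230,130:380],(800,736),interpolation=cv2.INTER_CUBIC)[:600]
cv2.imwrite("pics/w3c.png",o[:,:,::-1])
```

```text
[0.47851007 0.14361319 0.17304146] [0.62484694 0.17957678 0.42732771]
((516.6351318359375, 121.38861846923828), (72.0224380493164, 83.62852478027344), 11.592146873474121)
```

View pics/w3c.png

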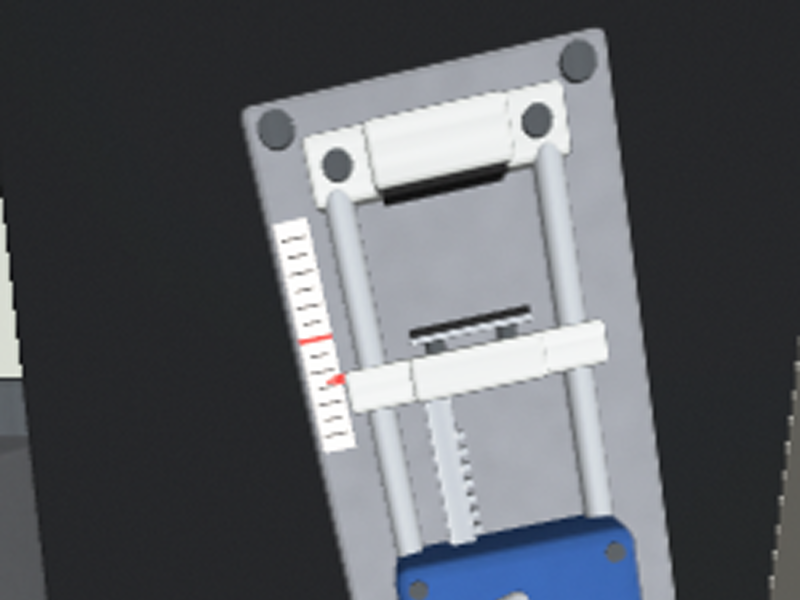

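The pointer is at crop (335,381) and the red line at (316,341), with about 17.5 px per 5 mm tick, so the jaw stands open roughly 11 mm past the line. Next I'll work out the vial place and the vial.

Run:
```python
from h import *
c=get_calibration("wrist")
f=lambda u,v,z:onz(c,130+u/3.2,v/3.2,z)[:2]
a,b=f(243,108,.012),f(606,28,.012);e=b-a;print("width",np.hypot(*e));ex=e/np.hypot(*e);ey=np.array([-ex[1],ex[0]]);print("yaw",np.degrees(np.arctan2(*ex[::-1])))
end=(a+b)/2;O=end-.105*ey
print("origin",O,"place(y55)",O+.055*ey)
loc=lambda p:np.round([(p-O)@ex*1000,(p-O)@ey*1000],1)
for n,u,v,z in[("fix",446,190,.036),("fixlow",385,203,.036),("fixr",507,178,.036),("mov",470,318,.036),("red",316,341,.012),("ptr",330,381,.012),("ptr",330,381,.016)]:
    p=f(u,v,z);print(n,p,loc(p))
print("hub",loc(np.array([.517,.1166])))
ct=get_calibration("top");i=cv2.imread("pics/t0.png")
m=i[205:230,295:320].astype(int).max(2);print(m[4:20,4:20])
```

```text
width 0.10867002951986816
yaw 11.075269969319068
origin [0.50305087 0.190065  ] place(y55) [0.49248546 0.24404066]
fix [0.48923112 0.25677722] [-0.7 68.1]
fixlow [0.47211099 0.25341963] [-18.2  68.1]
fixr [0.50623308 0.25985469] [16.5 67.9]
mov [0.4966601  0.22262674] [-0.  33.2]
red [0.44948347 0.21627734] [-47.5  36. ]
ptr [0.45365504 0.2039507 ] [-45.8  23.1]
ptr [0.45396876 0.20410069] [-45.5  23.2]
hub [ -0.4 -74.8]
[[ 40  42  42  44  37  42  40  42  40  38  40  38  40  39  41  41]
 [ 39  38  37  40  43  44  43  39  43  37  39  39  41  39  39  45]
 [ 42  41  38  34  42  41  41  38  46  44  36  35  43  44  42  45]
 [ 41  41  37  40  37  44  41  44  39  45  44  36  39  40  38  36]
 [ 40  31  39  38  45  47  51  49  54  46  50  49  48  47  40  41]
 [ 43  42  41  49  57  64  64  57  62  59  59  58  49  44  47  41]
 [ 39  39  43  57  73  80  76  65  62  62  61  59  61  55  47  39]
 [ 39  45  47  67  84  88  74  61  60  62  62  61  60  58  47  43]
 [ 44  42  53  75  92  92  75  60  56  59  57  59  61  55  45  41]
 [ 44  41  58  82  98 100  79  63  61  62  62  57  58  50  47  42]
 [ 34  41  55  78  99 100  84  70  61  63  64  61  58  53  40  41]
 [ 40  40  46  63  86  93  86  76  63  56  57  59  48  43  44  39]
 [ 45  38  42  51  64  79  80  72  61  53  52  47  45  38  44  39]
 [ 39  38  39  42  51  52  56  52  51  41  45  40  42  35  39  36]
 [ 38  37  37  39  44  45  41  43  42  44  46  41  37  37  37  44]
 [ 37  36  43  40  38  40  35  44  41  39  42  42  41  41  40  40]]
```

Call:
jog_arm(motion=[-0.1,-0.4,-0.285,0,0,0,0.5,-0.4,-0.4,-0.285,0,0,0,0.5,-1,-0.4,-0.285,0,0,0,0.5,-1,-0.4,-0.285,0,0,0,0.5,-1,-0.4,-0.285,0,0,0,0.5,-1,-0.4,-0.285,0,0,0,0.5])

```text
clock: 8.0
tcp_pos: [0.3982, -0.0574, 0.2297]
orientation: [-0.001, 0.708, 0.706, -0.0]
wrist_force: [0.1, 0.1, -0.3]
finger_gap: 0.0425
grip_force: 0.0
```

Call:
jog_arm(motion=[-0.9,0,0.1,0,0,0,0.5,-0.9,0,0.1,0,0,0,0.5,-0.9,0,0.1,0,0,0,0.5,-0.9,0,0.1,0,0,0,0.5])

```text
clock: 8.5
tcp_pos: [0.3989, -0.2381, 0.209]
orientation: [-0.001, 0.708, 0.706, -0.0]
wrist_force: [-0.5, 1.3, 0.7]
finger_gap: 0.0427
grip_force: 0.0
```

Run:
```python
from h import *
s=env.get_state();print(s["tcp_pos"],s["clock"])
c,i=snap("wrist","pics/w4.png")
print(proj(c,[.396,-.176,.056]))
```

```text
[ 0.39889054 -0.23807949  0.20900264] 8.5
(np.float64(254.42869135455757), np.float64(118.05631725928481))
```

View pics/w4.png

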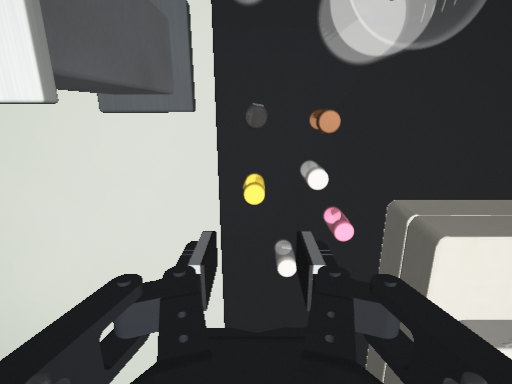

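The black cap shows at (256.5,117), giving about (0.398, -0.175). Brown at (327,121) and yellow at (254,190) are clear of the fingers. Grasp now.

Call:
jog_arm(motion=[0.315,-0.004,0.3,0,0,0,0.5,0.315,-0.004,0.45,0,0,0,0.5,0.315,-0.004,0.6,0,0,0,0.5,0.315,-0.004,0.75,0,0,0,0.5,0.315,-0.004,0.895,0,0,0,0.5,0.315,-0.004,0.895,0,0,0,0.5,0.315,-0.004,0.895,0,0,0,0.15,0.315,-0.004,0.895,0,0,0,0.15,0.315,-0.004,0.895,0,0,0,0.15,0.315,-0.004,0.895,0,0,0,0.15], newtons=20)

```text
clock: 9.8
tcp_pos: [0.3984, -0.1739, 0.0323]
orientation: [0.001, 0.707, 0.707, 0.0]
wrist_force: [-0.2, 1.0, 6.9]
finger_gap: 0.0227
grip_force: 21.0
```

Call:
jog_arm(motion=[0,0,-0.2,0,0,0,0.15,0,0,-0.5,0,0,0,0.15,0,0,-0.8,0,0,0,0.15,0,0,-1,0,0,0,0.15,0.25,0,-1,0,0,0,0.15,0.5,0,-1,0,0,0,0.15,0.75,0,-1,0,0,0,0.15,1,0,-1,0,0,0,0.15,1,0,-1,0,0,0,0.15])

```text
clock: 10.92
tcp_pos: [0.3967, 0.0293, 0.2314]
orientation: [-0.0, 0.705, 0.709, 0.0]
wrist_force: [0.2, -0.3, 0.1]
finger_gap: 0.0225
grip_force: 20.5
```

Call:
jog_arm(motion=[0.25,0.1,0,0,0,0,0.15,0.5,0.2,0,0,0,0,0.15,0.75,0.35,0,0,0,0,0.15,1,0.47,0,0,0,0,0.15,1,0.47,0,0,0,0,0.15,1,0.47,0,0,0,0,0.15])

```text
clock: 11.68
tcp_pos: [0.4911, 0.2256, 0.2307]
orientation: [-0.0, 0.707, 0.707, -0.001]
wrist_force: [0.1, -1.0, 0.4]
finger_gap: 0.023
grip_force: 20.5
```

Run:
```python
from h import *
s=env.get_state();print(s["tcp_pos"],s["clock"],s["finger_gap"],s["wrist_force"],s["joint_pos"])
c,i=snap("scene","pics/s5.png")
c,j=snap("wrist","pics/w5.png")
o=np.zeros((384,800,3),np.uint8);o[:,:512]=j;o[:,512:]=i[40:232,150:294].repeat(2,0).repeat(2,1)
cv2.imwrite("pics/c5.png",o[:,:,::-1])
```

```text
[0.49111018 0.22559024 0.23071473] 11.675 0.02296417298453134 [ 0.10788288 -0.95426535  0.42116308] [ 2.82404610e-01  2.47606978e-01 -4.39938354e-02  1.28090416e+00
 -6.70980350e-04  1.85340586e+00]
```

View pics/c5.png

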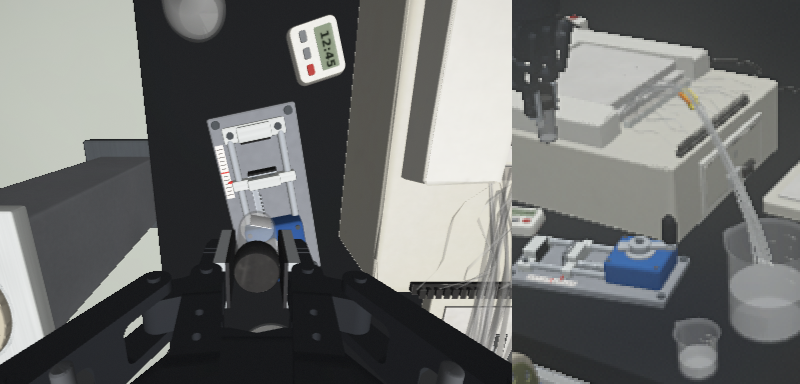

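The vial is held upright between the pads, with its cap centred at about (257,266). The clamp is below, with the moving face at (262,171) and the pointer at (231,182).

Run:
```python
from h import *
c=get_calibration("wrist");i=cv2.imread("pics/w5.png")
print(onz(c,257,266,.2307+.0237), env.get_state()["tcp_pos"])
o=cv2.resize(i[95:215,195:315],(600,600),interpolation=cv2.INTER_CUBIC);o=np.hstack([o,cv2.resize(i[225:305,237:277],(200,400)).__class__((600,200,3),np.uint8)*0])
o[:400,600:]=cv2.resize(i[225:305,237:277],(200,400));cv2.imwrite("pics/c6.png",o)
```

```text
[0.49038988 0.22482207 0.2544    ] [0.49098633 0.22515054 0.23130315]
```

View pics/c6.png

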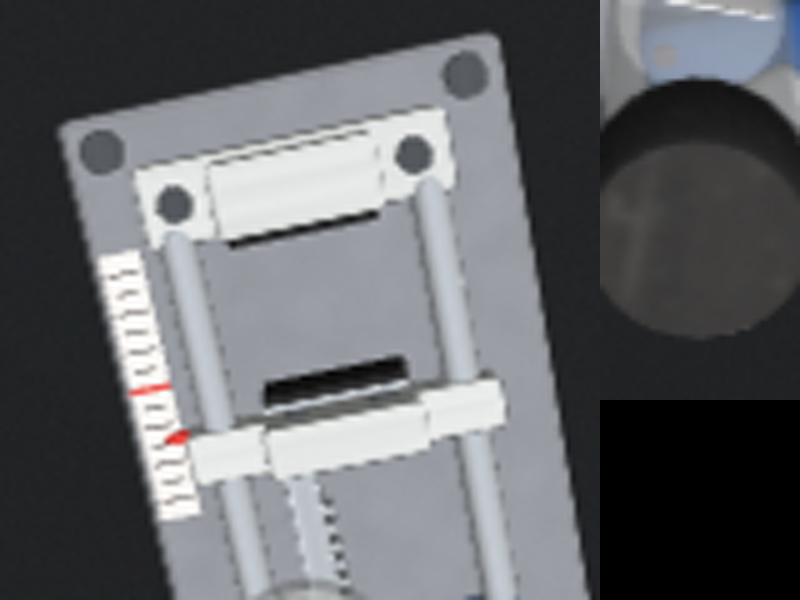

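The crop puts the cap top at about (256,273), so the vial sits up to 3 mm to -y of the tool centre. That still falls between the faces (33 and 68 mm in clamp y). Lowering.

Call:
jog_arm(motion=[0.085,0.009,0,0,0,0,0.15,0.085,0.009,0.2,0,0,0,0.15,0.085,0.009,0.4,0,0,0,0.15,0.085,0.009,0.6,0,0,0,0.15,0.085,0.009,0.75,0,0,0,0.15,0.085,0.009,0.85,0,0,0,0.15,0.085,0.009,0.9,0,0,0,0.15,0.085,0.009,0.92,0,0,0,0.15,0.085,0.009,0.92,0,0,0,0.15])

```text
clock: 12.9
tcp_pos: [0.4935, 0.2439, 0.0479]
orientation: [0.0, 0.707, 0.707, 0.0]
wrist_force: [0.5, 0.1, -0.0]
finger_gap: 0.0225
grip_force: 20.5
```

Call:
jog_arm(motion=[-0.005,0,0.01,0,0,0,0.15,-0.005,0,0.018,0,0,0,0.15,-0.005,0,0.018,0,0,0,0.15])

```text
clock: 13.28
tcp_pos: [0.4936, 0.2428, 0.0443]
orientation: [0.0, 0.707, 0.707, 0.001]
wrist_force: [0.1, -0.2, 3.2]
finger_gap: 0.0224
grip_force: 20.7
```

Call:
jog_arm(motion=[0,0,0,0,0,0,0.35,0,0,0,0,0,0,0.5,0,0,0,0,0,0,0.5,0,0,-0.1,0,0,0,0.5,0,0,-0.3,0,0,0,0.5,-0.2,0,-0.5,0,0,0,0.5,-0.4,0,-0.65,0,0,0,0.5,-0.4,0,-0.65,0,0,0,0.5,-0.4,0,-0.65,0,0,0,0.5])

```text
clock: 14.4
tcp_pos: [0.4929, 0.1628, 0.1732]
orientation: [-0.0, 0.707, 0.707, -0.0]
wrist_force: [-0.2, 1.1, -0.5]
finger_gap: 0.0428
grip_force: 0.0
```

Run:
```python
from h import *
s=env.get_state();print(s["tcp_pos"],s["wrist_force"],s["finger_gap"])
c,i=snap("wrist","pics/w7.png")
m=(cv2.GaussianBlur(i,(3,3),0).max(2)<75).astype(np.uint8)
u,v=proj(c,[.493,.240,.068]);print("exp cap",u,v)
# dark/grey map around the expected cap
u,v=int(u),int(v);r=i[max(0,v-30):v+40:2,u-36:u+36:2].max(2);print(v-30,u-36);print("\n".join("".join(" .:-=+*#%@"[min(9,x//26)] for x in q) for q in r))
```

```text
[0.49292167 0.16277484 0.17322446] [-0.19884634  1.09761432 -0.51400594] 0.042792376904811476
exp cap 257.61196433518273 101.09206597761722
71 221
-=@@#@@@@@@@@@@@@@@@@@@@@@%@@%*%%%**
--%@#@@@@@@@@@@@@@@@@%%%#=##+-+#%%#*
--%@%%@@@@@@@@@@@%%%*-...:+***+#%%#*
-=@@%%@@@@@@%%%#=:..... .=#***=#%%#*
%@@@@#@%%%#+:........-+*******=*%%%*
%@@@@%*-:..... .:=************+*%%%*
%%%%#+-.. ..-+******************%%%*
%%*+***-=**********************+#%%#
%%#*************=-.:-**********+#%%#
%%#***********+:::::::+********=#%%#
%%%**********+:::::::::-*******=*%%%
%%%**********:::::::::::+******+*%%%
%%%*********--:::::::::::********%%%
#%%#********:---:::::::::*******+#%%
#%%#********:::-:::::::::+******+#%%
*%%%********:::-:::::::::+******=#%%
*%%%********:::::::::::::+******=*%%
+#%%#*******.:-::::::::::*******+*%%
+#%%#*******=:-:::::::::-*********%%
*#%%%********.::::::::::*********+#%
**%%%*********.::::::::+*********+#%
*+%%%**********:::::::***********=#%
*+#%%#***********=-=*************=#%
**#%%#******************+- ..=***+*%
***%%%**************-.....::+#*****%
**+%%%*********=:....::=%%%%#*****+#
**+#%%#****-.....:-#%%%#+--=**+=*%@@
***#%%#****.::+%%%%******-===#%@@@@@
****%%%****#%%=-=***+===*%@@@@@@@@@@
#***%%%*******---==+%@@@@@@@@@@@@@@@
@**+%%%****+==+%@@@@@@@@@@@@@@@@@@@@
@**+#%%**%@%@@@@@@@@@@@@@@@@@@@@@@@@
@*++%@@@@@@%@@@@@@@@@@@@@@@@@@@@%%%+
@@@@@@@@@@@#@@@@@@@@@@@@@@@@@@%%***=
@@@@@@@@@@@%@@@@@@@@@@@@@@%%+******=
```

The numbers show the vial standing upright between the faces, with its cap at (257,102) as expected. I'm going back to the handle.

Call:
jog_arm(motion=[-0.2,0.11,0,0,0,0,0.5,-0.405,0.225,0,0,0,0,0.5,-0.405,0.225,0,0,0,0,0.5,-0.405,0.225,0.2,0,0,0,0.5,-0.405,0.225,0.4,0,0,0,0.5,-0.405,0.225,0.5,0,0,0,0.5,-0.405,0.225,0.5,0,0,0,0.5,-0.405,0.225,0.5,0,0,0,0.1,-0.405,0.225,0.5,0,0,0,0.1,-0.405,0.225,0.5,0,0,0,0.1,-0.405,0.225,0.5,0,0,0,0.1], newtons=25)

```text
clock: 15.82
tcp_pos: [0.538, 0.082, 0.0742]
orientation: [-0.0, 0.707, 0.707, 0.0]
wrist_force: [-2.6, 1.2, 3.0]
finger_gap: 0.0189
grip_force: 25.3
```

```bash
cat > pt.py <<'E'
from h import *
O=np.array([.50305,.190065]);y=np.radians(11.2);EX=np.array([np.cos(y),np.sin(y)]);EY=np.array([-EX[1],EX[0]])
def red():
    c,i=snap("wrist","pics/tmp.png");h=cv2.cvtColor(i,cv2.COLOR_RGB2HSV)
    m=cv2.inRange(h,(0,110,110),(8,255,255))|cv2.inRange(h,(172,110,110),(180,255,255))
    r=[(*[round(float(q),1) for q in ((onz(c,x,v,.012)[:2]-O)@EX*1000,(onz(c,x,v,.012)[:2]-O)@EY*1000)],int(x),int(v)) for v,x in np.argwhere(m)]
    return sorted([q for q in r if -60<q[0]<-30 and 0<q[1]<60],key=lambda q:q[1])
def st():
    s=env.get_state();p=s["tcp_pos"];d=p[:2]-[.517,.1166];print(p,s["wrist_force"],s["finger_gap"],s["grip_force"],np.degrees(np.arctan2(d[1],d[0])),np.hypot(*d));return s
E
python3 - <<'E'
from pt import *
p=st()["tcp_pos"];print(red())
a0=np.arctan2(p[1]-.1166,p[0]-.517)
for k in range(1,17):
    a=a0-np.radians(7.5*k);t=np.array([.5175,.1170])+.04*np.array([np.cos(a),np.sin(a)])-p[:2];print(k*7.5,np.round(t[::-1]/.2,3))
E
```

```text
[0.5380184  0.08204114 0.07423342] [-2.56654552  1.23099674  2.99283783] 0.01886387931083808 25.346013571252115 -58.69239425999616 0.04044858620633102
[(-46.1, 24.7, 125, 24), (-46.7, 24.8, 124, 24), (-47.3, 24.9, 123, 24), (-48.0, 25.1, 122, 24), (-45.9, 25.2, 125, 23), (-46.5, 25.4, 124, 23), (-47.2, 25.5, 123, 23), (-47.8, 25.6, 122, 23), (-45.7, 25.8, 125, 22), (-46.3, 25.9, 124, 22), (-47.0, 26.0, 123, 22), (-47.6, 26.2, 122, 22), (-46.2, 26.4, 124, 21), (-46.0, 27.0, 124, 20), (-45.8, 27.5, 124, 19), (-46.4, 27.7, 123, 19), (-46.9, 37.9, 117, 1), (-44.3, 38.0, 121, 0), (-47.5, 38.0, 116, 1), (-50.2, 38.0, 112, 2), (-52.8, 38.0, 108, 3), (-44.9, 38.1, 120, 0), (-50.8, 38.1, 111, 2), (-53.4, 38.1, 107, 3), (-45.5, 38.2, 119, 0), (-48.1, 38.2, 115, 1), (-46.1, 38.3, 118, 0), (-48.7, 38.3, 114, 1), (-51.4, 38.3, 110, 2), (-46.7, 38.4, 117, 0), (-49.4, 38.4, 113, 1), (-52.0, 38.4, 109, 2), (-50.0, 38.5, 112, 1), (-52.6, 38.5, 108, 2), (-47.3, 38.6, 116, 0), (-53.2, 38.6, 107, 2), (-48.0, 38.7, 115, 0), (-50.6, 38.7, 111, 1), (-48.6, 38.8, 114, 0), (-51.2, 38.8, 110, 1), (-49.2, 38.9, 113, 0), (-51.8, 38.9, 109, 1), (-52.4, 39.0, 108, 1), (-49.8, 39.1, 112, 0), (-53.1, 39.1, 107, 1), (-50.4, 39.2, 111, 0), (-51.0, 39.3, 110, 0), (-53.7, 39.3, 106, 1)]
7.5 [-0.008 -0.022]
15.0 [-0.017 -0.046]
22.5 [-0.023 -0.072]
30.0 [-0.025 -0.098]
37.5 [-0.024 -0.124]
45.0 [-0.02 -0.15]
52.5 [-0.012 -0.175]
60.0 [-0.001 -0.199]
67.5 [ 0.013 -0.221]
75.0 [ 0.03  -0.241]
82.5 [ 0.049 -0.258]
90.0 [ 0.071 -0.273]
97.5 [ 0.094 -0.286]
105.0 [ 0.119 -0.295]
112.5 [ 0.144 -0.3  ]
120.0 [ 0.17  -0.303]
```

Call:
jog_arm(motion=[-0.008,-0.022,0,0,0,0,0.1,-0.017,-0.046,0,0,0,0,0.1,-0.023,-0.072,0,0,0,0,0.1,-0.025,-0.098,0,0,0,0,0.1,-0.024,-0.124,0,0,0,0,0.1,-0.02,-0.15,0,0,0,0,0.1,-0.012,-0.175,0,0,0,0,0.1,-0.001,-0.199,0,0,0,0,0.1,-0.001,-0.199,0,0,0,0,0.1])

```text
clock: 17.0
tcp_pos: [0.5014, 0.0811, 0.0745]
orientation: [0.003, 0.707, 0.707, 0.002]
wrist_force: [5.1, 2.2, -0.0]
finger_gap: 0.0189
grip_force: 25.1
```

```bash
cat >> pt.py <<'E'
def meas():
    r=np.array(red());
    if len(r)==0: print("no red");return
    y=r[:,1];k=np.argsort(y);y=y[k];r=r[k];g=np.diff(y);print("red groups");
    for q in np.split(r,np.where(g>2)[0]+1):print(len(q),q.mean(0).round(1),q.min(0),q.max(0))
def arc(step,n,ax=(.5175,.1170)):
    p=env.get_state()["tcp_pos"];a0=np.arctan2(p[1]-ax[1],p[0]-ax[0])
    for k in range(1,n+1):
        a=a0-np.radians(step*k);t=np.array(ax)+.04*np.array([np.cos(a),np.sin(a)])-p[:2];print(k*step,np.round(t[::-1]/.2,3))
def tang(s,ax=(.5175,.1170)):
    d=s["tcp_pos"][:2]-ax;d/=np.hypot(*d);f=s["wrist_force"][:2];print("tangential ccw",f@[-d[1],d[0]],"radial",f@d)
E
python3 - <<'E'
from pt import *
s=st();tang(s);meas();arc(5,10)
E
```

```text
[0.50136617 0.08108276 0.07453998] [ 5.08941893e+00  2.18310243e+00 -3.84619946e-03] 0.018929198977794714 25.09909634885844 -113.75793185827433 0.038805808971580424
tangential ccw 3.7480147886835304 radial -4.076825535858901
red groups
34 [-44.6  30.4 181.3  11.6] [-47.   28.8 178.    8. ] [-42.7  32.1 184.   14. ]
9 [-51.5  38.1 167.4   0.2] [-53.1  37.8 165.    0. ] [-49.2  38.5 171.    1. ]
5 [ 0.005 -0.017]
10 [ 0.014 -0.032]
15 [ 0.025 -0.046]
20 [ 0.036 -0.059]
25 [ 0.049 -0.071]
30 [ 0.063 -0.081]
35 [ 0.077 -0.091]
40 [ 0.093 -0.099]
45 [ 0.109 -0.106]
50 [ 0.125 -0.112]
```

Call:
jog_arm(motion=[0.005,-0.017,0,0,0,0,0.1,0.014,-0.032,0,0,0,0,0.1,0.025,-0.046,0,0,0,0,0.1,0.036,-0.059,0,0,0,0,0.1,0.049,-0.071,0,0,0,0,0.1,0.049,-0.071,0,0,0,0,0.1,0.049,-0.071,0,0,0,0,0.1])

```text
clock: 17.92
tcp_pos: [0.4885, 0.0906, 0.0746]
orientation: [0.003, 0.707, 0.707, 0.002]
wrist_force: [9.5, 1.4, -2.5]
finger_gap: 0.0185
grip_force: 25.0
```

Run:
```python
from pt import *
s=st();tang(s);meas()
```

```text
[0.48853532 0.09059818 0.07461042] [ 9.51771424  1.38343457 -2.54756567] 0.01849680738885861 24.970181279350072 -137.58902989475422 0.03855298410349149
tangential ccw 5.389225400698026 radial -7.965991790294203
red groups
80 [-45.8  36.2 198.   18.9] [-52.6  32.2 187.   13. ] [-41.9  39.1 205.   25. ]
```

Call:
jog_arm(motion=[0,0,0,0,0,0,0.5,0,0,0,0,0,0,0.5,0,0,0,0,0,0,0.5,0,0,-0.2,0,0,0,0.5,0.1,0.02,-0.33,0,0,0,0.5,0.3,0.04,-0.33,0,0,0,0.5,0.3,0.04,-0.33,0,0,0,0.5,0.3,0.04,-0.33,0,0,0,0.5])

```text
clock: 18.98
tcp_pos: [0.4914, 0.151, 0.1392]
orientation: [-0.0, 0.707, 0.707, -0.001]
wrist_force: [0.6, -0.4, -0.1]
finger_gap: 0.0426
grip_force: 0.0
```

```bash
cat >> pt.py <<'E'
def amap(i,u0,u1,v0,v1,st=1):
    print(u0,v0);print("\n".join(f"{v:3d} "+"".join(" .:-=+*#%@"[min(9,int(x)//26)] for x in i[v,u0:u1:st].max(1)) for v in range(v0,v1)))
def prof(n):
    "brightness along the clamp y axis at heights"
E
python3 - <<'E'
from pt import *
s=st();meas()
c=get_calibration("wrist");i=cv2.cvtColor(cv2.imread("pics/tmp.png"),cv2.COLOR_BGR2RGB)
u,v=map(int,proj(c,[.4925,.242,.05]));print(u,v);amap(i,u-45,u+45,max(0,v-40),v+45)
E
```

```text
[0.4914161  0.15096752 0.13916598] [ 0.57093555 -0.41173682 -0.08676457] 0.042627836344712615 0.0 126.6647660441765 0.042844629844332724
red groups
11 [-44.5  32.1 215.8 118.9] [-47.1  30.9 213.  118. ] [-42.6  33.  218.  120. ]
15 [-48.   37.3 210.7 113.9] [-52.5  36.8 206.  113. ] [-43.1  37.9 216.  115. ]
259 81
214 41
 41 *#%@%%%@@@%#%@@@@@@@@@@@@@@@@@@@@@@@@@@@@@@@@@@@@@@@@@@@@@@@@@@%@@@@%:-------+%@@@@@%*****
 42 %%%@@@@@@@%*%@@@@@@@@@@@@@@@@@@@@@@@@@@@@@@@@@@@@@@@@@@@@@@@@@@@@@@@%+:------*@@@@@@%*****
 43 @@@@@@@@@@@##%@@@@@@@@@@@@@@@@@@@@@@@@@@@@@@@@@@@@@@@@@@@@@@@@@@%@@@@%*-::-+#@@@@@@@%*****
 44 @@@@@@@@@@@%#%@@@@@@@@@@@@@@@@@@@@@@@@@@@@@@@@@@@@@@@@@@@@@@@@@@%@@@@@@%%%%@@@@@@@@@%*****
 45 @@@@@@@@@@@%*%@@@@@@@@@@@@@@@@@@@@@@@@@@@@@@@@@@@@@@@@@@@@@@@@@%%@@@@@@@@@@@%%%@@@@@%*****
 46 @@@@@@@@@@@@#%%@@@@@@@@@@@@@@@@@@@@@@@@@@@@@@@@@@@@@@@@@@@@@@@@%%@@@@@@@@@@%%%%%%@@@@#****
 47 @###%@@@@@@%*%%@@@@@@@@@@@@@@@@@@@@@@@@@@@@@@@@@@@@@@@@@@@@@@@@@%@@@@@@@@%##%%%%%%@@%#****
 48 +---=*@@@@@@@#%@@@@@@@@@@@@@@@@@@@@@@@@@@@@@@@@@@@@@@@@@@@@@@@@@@@@@@@@@@%##%%%%%%%%%*****
 49 -----=*%@@@@
[... 6598 characters left out ...]
@@@@@@@@@@@%%%%%#*+********=+*#%%%%
119 @@@@@%@@@@@@@@@@@@@@@@@@@@@%#%@@@@@@@@@@@@@@@@@@@@@@@@@@@@@@@%%%%%#*++************+=*##%%%
120 @@@@@#@@@@@@@@@@@@@@@@@@@@@@#%@@@@@@@@@@@@@@@@@@@@@@@@@@%%%%%#*++******************=*##%%%
121 @@@@@*%@@@@@@@@@@@@@@@@@@@@@#%@@@@@@@@@@@@@@@@@@@@@%%%%%#*+++**********************=+*#%%%
122 @@@@@*%@@@@@@@@@@@@@@@@@@@@@#%@@@@@@@@@@@@@@@@@%%%%%#*++***************************=+*#%%%
123 @@@@@%%@@@@@@@@@@@@@@@@@@@@@#%@@@@@@@@@@@@%%%%%#*++*#******************************++*#%%%
124 @%##%%#@@@@@@@@@@@@@@@@@@@@@@#%@@@@@@%%%%%#*++*****##******************************=+*#%%%
125 *#%@@@#@@@@@@@@@@@@@@@@@@@@@%#%@%%%%%#***#*****************************#***********+=*#%%%
```

```bash
cat >> pt.py <<'E'
def loc(c,u,v,z):
    p=onz(c,u,v,z)[:2]-O;return np.array([p@EX,p@EY])*1000
E
python3 - <<'E'
from pt import *
c=get_calibration("wrist")
for z in(.034,.036):
  print("fix",loc(c,234,67,z),loc(c,276,57,z),"mov",loc(c,241,102,z),loc(c,283,92.5,z))
print("cap",loc(c,259,78,.068),"edges",loc(c,259,61,.068),loc(c,259,95,.068),loc(c,243,78,.068),loc(c,275.5,78,.068))
E
```

```text
fix [-17.64547776  68.49781309] [16.67243589 69.18660923] mov [-17.72648342  41.21853105] [17.64588501 41.80782922]
fix [-17.55030389  68.2257846 ] [16.49270227 68.90906306] mov [-17.63066064  41.16502631] [17.45835347 41.74960384]
cap [-0.39954216 53.53470399] edges [ 1.69007892 64.25840053] [-2.55561474 42.46998598] [-11.38124239  55.70736437] [10.92338794 51.29453342]
```

Call:
jog_arm(motion=[-0.15,-0.014,0,0,0,0,0.5,-0.302,-0.014,0,0,0,0,0.5,-0.302,-0.014,0,0,0,0,0.5,-0.302,-0.014,0.2,0,0,0,0.5,-0.302,-0.014,0.323,0,0,0,0.5,-0.302,-0.014,0.323,0,0,0,0.5,-0.302,-0.014,0.323,0,0,0,0.1,-0.302,-0.014,0.323,0,0,0,0.1,-0.302,-0.014,0.323,0,0,0,0.1,-0.302,-0.014,0.323,0,0,0,0.1])

```text
clock: 20.27
tcp_pos: [0.4902, 0.0908, 0.076]
orientation: [0.001, 0.707, 0.707, 0.001]
wrist_force: [0.1, -0.5, 3.3]
finger_gap: 0.0188
grip_force: 25.2
```

Run:
```python
from pt import *
# refit axis from handle positions with radius 40
from scipy.optimize import least_squares
P=np.array([[.4805,.1282],[.538,.082],[.4925,.0845],[.4885,.0906]])
s=st();tang(s);P=np.vstack([P,s["tcp_pos"][:2]])
r=least_squares(lambda a:np.hypot(*(P-a).T)-.04,[.517,.1166]);print(r.x,r.fun*1000)
meas();arc(2.5,12,r.x)
```

```text
[0.49015658 0.09081507 0.07602154] [ 0.07188476 -0.54940775  3.25652965] 0.018824595510212976 25.167113697971217 -136.15220939085097 0.03722139331914638
tangential ccw 0.44652340645626387 radial 0.3280749061604443
[0.51875144 0.11672326] [-0.06394362 -0.29846994  1.56292352 -0.03033116 -1.41372357]
red groups
72 [-46.1  36.3 196.4  20.1] [-53.   32.3 185.   15. ] [-42.1  39.1 203.   26. ]
2.5 [ 0.002 -0.011]
5.0 [ 0.009 -0.016]
7.5 [ 0.016 -0.021]
10.0 [ 0.023 -0.026]
12.5 [ 0.031 -0.031]
15.0 [ 0.038 -0.035]
17.5 [ 0.046 -0.039]
20.0 [ 0.054 -0.042]
22.5 [ 0.062 -0.045]
25.0 [ 0.071 -0.048]
27.5 [ 0.079 -0.05 ]
30.0 [ 0.088 -0.052]
```

Call:
jog_arm(motion=[0.013,-0.011,0,0,0,0,0.1,0.02,-0.016,0,0,0,0,0.1,0.027,-0.021,0,0,0,0,0.1,0.035,-0.026,0,0,0,0,0.1,0.042,-0.03,0,0,0,0,0.1,0.05,-0.034,0,0,0,0,0.1,0.058,-0.038,0,0,0,0,0.1,0.058,-0.038,0,0,0,0,0.1])

```text
clock: 21.32
tcp_pos: [0.4829, 0.101, 0.076]
orientation: [0.002, 0.707, 0.707, -0.0]
wrist_force: [-0.4, -7.0, 5.6]
finger_gap: 0.0184
grip_force: 25.3
```

```bash
cat >> pt.py <<'E'
A=np.array([.519,.1183])
def rep():
    s=env.get_state();p=s["tcp_pos"];d=p[:2]-A;print(p.round(4),"ang",np.degrees(np.arctan2(d[1],d[0])).round(2),"r",np.hypot(*d).round(4));tang(s,A)
E
python3 - <<'E'
from pt import *
rep();meas()
E
```

```text
[0.4829 0.101  0.076 ] ang -154.41 r 0.0401
tangential ccw 6.100671597312405 radial 3.3956203909670193
red groups
74 [-45.8  37.1 208.3  35.8] [-52.5  34.6 198.   32. ] [-41.7  38.9 215.   39. ]
```

Call:
jog_arm(motion=[0.004,-0.002,0,0,0,0,0.1,0.008,-0.003,0,0,0,0,0.1,0.008,-0.003,0,0,0,0,0.1])

```text
clock: 21.75
tcp_pos: [0.4822, 0.1025, 0.076]
orientation: [0.002, 0.707, 0.707, -0.001]
wrist_force: [0.3, -6.6, 6.0]
finger_gap: 0.0184
grip_force: 25.3
```

```bash
python3 -c "
from pt import *
rep();meas()"
```

```text
[0.4822 0.1025 0.076 ] ang -156.78 r 0.0401
tangential ccw 6.172366192050768 radial 2.3250206337342445
red groups
69 [-45.9  37.3 209.2  38.1] [-52.6  34.9 199.   35. ] [-41.7  38.9 216.   41. ]
```

Call:
jog_arm(motion=[0.004,-0.002,0,0,0,0,0.1,0.008,-0.003,0,0,0,0,0.1,0.008,-0.003,0,0,0,0,0.1])

```text
clock: 22.18
tcp_pos: [0.4815, 0.1041, 0.076]
orientation: [0.002, 0.707, 0.707, -0.001]
wrist_force: [-1.5, -5.9, 6.3]
finger_gap: 0.0182
grip_force: 25.4
```

```bash
python3 -c "
from pt import *
rep();meas()"
```

```text
[0.4815 0.1041 0.076 ] ang -159.3 r 0.0401
tangential ccw 4.936722296597821 radial 3.4892153438295335
red groups
71 [-46.   37.4 210.2  40.6] [-52.8  35.3 200.   38. ] [-41.6  38.8 217.   43. ]
```

Call:
jog_arm(motion=[0,0,0,0,0,0,0.5,0,0,0,0,0,0,0.5,0,0,0,0,0,0,0.5,0,0,-0.2,0,0,0,0.5,0.1,0.02,-0.31,0,0,0,0.5,0.24,0.05,-0.31,0,0,0,0.5,0.24,0.05,-0.31,0,0,0,0.5,0.24,0.05,-0.31,0,0,0,0.5])

```text
clock: 23.22
tcp_pos: [0.4898, 0.1535, 0.1365]
orientation: [-0.0, 0.707, 0.707, -0.001]
wrist_force: [1.0, 0.3, -0.7]
finger_gap: 0.0428
grip_force: 0.0
```

Run:
```python
from pt import *
rep();meas()
c=get_calibration("wrist");i=cv2.cvtColor(cv2.imread("pics/tmp.png"),cv2.COLOR_BGR2RGB)
u,v=map(int,proj(c,[.4925,.242,.05]));print(u,v);amap(i,u-28,u+30,max(0,v-30),v+42)
```

```text
[0.4898 0.1535 0.1365] ang 129.67 r 0.0457
tangential ccw -0.9222613238961216 radial -0.3782923127358627
red groups
28 [-46.5  36.6 214.  117.4] [-52.8  34.5 207.  116. ] [-42.6  37.9 218.  119. ]
261 84
233 54
 54 @@@@@@@@@@@@@@@@@@@@@@@@@@@@@@@@@@@@@@@%%%%%%###@%%%%%%#**
 55 @@@@@@@@@@@@@@@@@@@@@@@@@@@@@@@@@@%%%%%%%#*+=-+%%%%%#*+=+*
 56 @@@@@@@@@@@@@@@@@@@@@@@@@@@@@%%%%%%%##*+-::..:+##*+=----+*
 57 @@@@@@@@@@@@@@@@@@@@@@@@%%%%%%%%#*+=-::......:------=++==*
 58 @@@@@@@@@@@@@@@@@@@@%%%#+=--:---::............:==++****==*
 59 @@@@@@@@@@@@@@@@%%%%%*=.::::::::..........   :+********+=+
 60 @@@@@@@@@@@%%%%%%%#*-.:::::::::::::...      .=**********=+
 61 @@@@@@%%%%%%%%#*+=:.::::::::::::::::..   ...-+##********=+
 62 @@%%%%%%%##*+-::...:::::::::::::::::::..-=+**###********=+
 63 %%%%%#*+=-:......:::::::::::::::::::-::=***#**##********=+
 64 ##*+-::..........:::::::::::::::::::::::=****###********==
 65 -:..............:::::-:::::::::::::::::::+***###********+=
 66 =:........    .::::::::::::::::::::::::::-****##*********=
 67 +:...        ..:::::::::::::::::::::::::::+**************=
 68 =- 
[... 2946 characters left out ...]
@@@@@@@
115 @@@@@@@@@#%@@@@@@@@@@@@@@@@@@@@@@@@@@@@@@@@@@@@@@@@@@@@@@@
116 @@@@@@@@@#%@@@@@@@@@@@@@@@@@@@@@@@@@@@@@@@@@@@@@@@@@@@@%%%
117 @@@@@@@@@#%@@@@@@@@@@@@@@@@@@@@@@@@@@@@@@@@@@@@@@@%%%%%#**
118 @@@@@@@@@#%@@@@@@@@@@@@@@@@@@@@@@@@@@@@@@@@@@%%%%%#*++****
119 @@@@@@@@@@#%@@@@@@@@@@@@@@@@@@@@@@@@@@@@%%%%%#*+++********
120 @@@@@@@@@@#%@@@@@@@@@@@@@@@@@@@@@@@@%%%%#*+++*************
121 @@@@@@@@@@#%@@@@@@@@@@@@@@@@@@@%%%%%#*++******************
122 @@@@@@@@@@#%@@@@@@@@@@@@@@%%%%%#*++***********************
123 @@@@@@@@@@%%@@@@@@@@@%%%%%#*++***###**********************
124 @@@@@@@@@@@#%@@@%%%%%##*++*******#*##*********************
125 @@@@@@@@@%%*%%%%%#**#%%#+********###**********************
```

```bash
cp pics/tmp.png pics/w8.png
cat >> pt.py <<'E'
def prof(c,i,xs,y0=28,y1=75,z=.036):
    "edge y (clamp mm) of dark rubber strips along lines of constant x, half-level crossings"
    g=i.max(2).astype(np.float32);ys=np.arange(y0,y1,.1)
    for x in xs:
        P=[proj(c,[*(O+EX*x/1000+EY*y/1000),z]) for y in ys]
        mx=np.array(P,np.float32)
        L=cv2.remap(g,mx[:,0].reshape(1,-1),mx[:,1].reshape(1,-1),cv2.INTER_LINEAR)[0]
        d=L<100;k=np.where(np.diff(d.astype(int))!=0)[0];w=np.where(np.diff((L>215).astype(int))!=0)[0]
        print(x,"dark",[round(float(ys[j]),1) for j in k],"white",[round(float(ys[j]),1) for j in w])
E
python3 - <<'E'
from pt import *
c=get_calibration("wrist");i=cv2.imread("pics/w8.png")
prof(c,i,(-15,-13,-10,10,13,15))
prof(c,i,(-10,-5,0,5,10),z=.068)
E
```

```text
-15 dark [43.0, 45.2, 68.0, 72.4] white [36.9, 41.6, 42.4, 73.4]
-13 dark [37.8, 40.5, 43.0, 45.2, 68.0, 72.2] white [36.6, 73.2]
-10 dark [40.0, 40.7, 42.9, 45.3, 52.4, 72.3] white [36.8, 41.5, 42.2, 73.3]
10 dark [40.4, 40.6, 43.3, 45.3, 51.7, 72.5] white [36.8, 73.4]
13 dark [43.1, 45.3, 57.5, 63.6, 68.2, 72.5] white [37.0, 41.6, 41.9, 73.3]
15 dark [43.3, 45.3, 68.2, 72.4] white [36.8, 73.5]
-10 dark [39.7, 40.3, 42.2, 44.1, 50.9, 62.7, 63.8, 67.7] white [36.9, 40.9, 41.7, 68.7]
-5 dark [42.5, 44.3, 46.7, 67.9] white [36.8, 68.6]
0 dark [42.3, 44.3, 45.8, 68.4] white [37.1, 41.0, 41.7, 69.2]
5 dark [42.5, 44.3, 47.4, 67.9] white [36.8, 68.7]
10 dark [42.3, 44.2, 53.1, 61.4, 64.1, 67.8] white [37.1, 68.6]
```

Run:
```python
from pt import *
c0=get_calibration("wrist");t0=env.get_state()["tcp_pos"]
import copy
for f,t in(("pics/w3.png",[.47851,.14361,.17304]),("pics/w7.png",[.49292,.16277,.17322]),("pics/w8.png",t0)):
    c=copy.deepcopy(c0);T=np.array(c["world_from_camera"]);T[:3,3]+=np.array(t)-t0;c["world_from_camera"]=T
    print(f);prof(c,cv2.imread(f),(-15,-13,13,15),y0=20)
```

```text
pics/w3.png
-15 dark [31.9, 34.0, 68.1, 72.6] white [25.4, 30.3, 30.6, 73.6]
-13 dark [26.8, 29.1, 31.7, 34.0, 68.1, 72.5] white [25.5, 30.6, 30.9, 73.6]
13 dark [31.9, 34.1, 68.2, 72.7] white [25.8, 30.2, 30.7, 73.5]
15 dark [32.2, 34.1, 68.7, 72.6] white [25.6, 73.8]
pics/w7.png
-15 dark [32.0, 34.8, 69.2, 72.6] white [25.6, 30.5, 31.3, 73.7]
-13 dark [26.9, 29.1, 31.9, 34.9, 69.1, 72.6] white [25.4, 73.6]
13 dark [32.1, 35.0, 69.2, 72.9] white [25.8, 30.4, 31.4, 73.6]
15 dark [32.4, 35.0, 69.4, 72.7] white [25.6, 73.9]
pics/w8.png
-15 dark [43.0, 45.2, 68.0, 72.4] white [23.9, 25.1, 36.9, 41.6, 42.4, 73.4]
-13 dark [37.8, 40.5, 43.0, 45.2, 68.0, 72.2] white [23.5, 24.9, 36.6, 73.2]
13 dark [43.1, 45.3, 57.5, 63.6, 68.2, 72.5] white [25.3, 37.0, 41.6, 41.9, 73.3]
15 dark [43.3, 45.3, 68.2, 72.4] white [25.1, 36.8, 73.5]
```

Call:
jog_arm(motion=[-0.12,-0.041,0,0,0,0,0.5,-0.247,-0.041,0,0,0,0,0.5,-0.247,-0.041,0,0,0,0,0.5,-0.247,-0.041,0.15,0,0,0,0.5,-0.247,-0.041,0.302,0,0,0,0.5,-0.247,-0.041,0.302,0,0,0,0.5,-0.247,-0.041,0.302,0,0,0,0.1,-0.247,-0.041,0.302,0,0,0,0.1,-0.247,-0.041,0.302,0,0,0,0.1,-0.247,-0.041,0.302,0,0,0,0.1])

```text
clock: 24.52
tcp_pos: [0.483, 0.1043, 0.0776]
orientation: [0.001, 0.707, 0.707, 0.001]
wrist_force: [-1.5, -0.8, 3.6]
finger_gap: 0.0181
grip_force: 25.9
```

```bash
python3 -c "
from pt import *
rep();meas()"
```

```text
[0.483  0.1043 0.0776] ang -158.79 r 0.0387
tangential ccw 0.22866426800064343 radial 1.6994470250686198
red groups
64 [-46.   37.5 208.7  41.8] [-52.6  35.5 199.   39. ] [-41.8  38.9 215.   44. ]
```

Call:
jog_arm(motion=[0.007,-0.003,0,0,0,0,0.1,0.014,-0.006,0,0,0,0,0.1,0.02,-0.008,0,0,0,0,0.1,0.02,-0.008,0,0,0,0,0.1])

```text
clock: 25.08
tcp_pos: [0.4816, 0.1074, 0.0775]
orientation: [0.001, 0.707, 0.707, -0.0]
wrist_force: [-1.2, -3.3, 5.7]
finger_gap: 0.0189
grip_force: 26.0
```

```bash
python3 -c "
from pt import *
rep();meas()"
```

```text
[0.4816 0.1074 0.0775] ang -163.82 r 0.039
tangential ccw 2.868745502267237 radial 2.1061306064276275
red groups
64 [-45.9  37.4 211.   46.9] [-52.6  35.2 201.   44. ] [-41.7  38.8 217.   50. ]
```

Call:
jog_arm(motion=[0.005,-0.002,0,0,0,0,0.1,0.01,-0.003,0,0,0,0,0.1,0.01,-0.003,0,0,0,0,0.1])

```text
clock: 25.5
tcp_pos: [0.4812, 0.1086, 0.0776]
orientation: [0.002, 0.707, 0.707, -0.001]
wrist_force: [-0.5, -6.1, 5.3]
finger_gap: 0.0182
grip_force: 26.0
```

```bash
python3 -c "
from pt import *
rep();meas()"
```

```text
[0.4812 0.1086 0.0776] ang -165.68 r 0.0391
tangential ccw 5.76454051686214 radial 1.9591236496194893
red groups
63 [-45.9  37.4 211.5  48.7] [-52.8  35.4 201.   46. ] [-41.6  38.7 218.   51. ]
```

Call:
jog_arm(motion=[0.005,-0.001,0,0,0,0,0.1,0.011,-0.003,0,0,0,0,0.1,0.011,-0.003,0,0,0,0,0.1])

```text
clock: 25.92
tcp_pos: [0.4804, 0.1108, 0.0776]
orientation: [0.002, 0.707, 0.707, -0.001]
wrist_force: [-0.8, -6.3, 7.5]
finger_gap: 0.0183
grip_force: 26.1
```

```bash
python3 -c "
from pt import *
rep();meas()"
```

```text
[0.4804 0.1108 0.0776] ang -169.05 r 0.0394
tangential ccw 6.057368603737098 radial 1.9863762366225242
red groups
56 [-46.1  37.7 212.4  51.9] [-52.6  35.9 203.   49. ] [-41.7  39.  219.   54. ]
```

Call:
jog_arm(motion=[0,0,0,0,0,0,0.5,0,0,0,0,0,0,0.5,0,0,0,0,0,0,0.5,0,0,-0.2,0,0,0,0.5,0.1,0.02,-0.3,0,0,0,0.5,0.21,0.05,-0.3,0,0,0,0.5,0.21,0.05,-0.3,0,0,0,0.5,0.21,0.05,-0.3,0,0,0,0.5])

```text
clock: 26.98
tcp_pos: [0.4889, 0.1542, 0.1361]
orientation: [-0.0, 0.707, 0.707, -0.001]
wrist_force: [0.7, 0.3, 0.1]
finger_gap: 0.0428
grip_force: 0.0
```

Run:
```python
from pt import *
rep();meas()
c=get_calibration("wrist");i=cv2.imread("pics/tmp.png");cv2.imwrite("pics/w9.png",i)
prof(c,i,(-15,-13,-10,10,13,15),y0=30)
u,v=map(int,proj(c,[.480,.111,.099]));print("handle",u,v);amap(i,u-40,u+50,v-24,min(384,v+24))
```

```text
[0.4889 0.1542 0.1361] ang 129.96 r 0.0469
tangential ccw -0.7341718514646308 radial -0.27006992778226896
red groups
28 [-46.7  37.  214.8 117.9] [-52.9  35.2 208.  116. ] [-42.5  38.  219.  119. ]
-15 dark [43.9, 46.0, 68.2, 72.5] white [37.8, 42.4, 43.3, 73.5]
-13 dark [38.6, 41.4, 43.9, 46.1, 68.2, 72.4] white [37.5, 42.7, 42.8, 73.3]
-10 dark [41.4, 41.5, 43.8, 46.2, 53.5, 72.4] white [37.6, 42.2, 43.0, 73.4]
10 dark [44.2, 46.2, 52.5, 72.6] white [37.7, 73.6]
13 dark [44.1, 46.3, 57.5, 65.3, 68.4, 72.7] white [37.8, 42.4, 42.9, 73.5]
15 dark [44.2, 46.2, 68.4, 72.5] white [37.7, 42.8, 43.6, 73.6]
handle 245 274
205 250
250 :...............................:-*#=          :+%%%%%%%%%%%%%%%%%%%%%%%#%%%%%%%%%#*==--=-
251 .  .............................:==             :+%%%%%%%%%%%%%%%%%%%%%%#%%%%%%%#%%%%*++**
252 .. .............................::               .=%%%%%%%%%%%%%%%%%%%%%%%%%%#%%%%%%%%%%%%
253 . ...............................                 .+%%%%%%%%%%%%%%%%%%%####%%%%%%%%%%%%%%%
254 ................................                   :+%%%%%%%%%%%%%%%#######%%%%%%%%%
[... 3391 characters left out ...]
...................................
291 :.........................................................................................
292 :.........................................................................................
293 :.........................................................................................
294 :.........................................................................................
295 :.........................................................................................
296 :.........................................................................................
297 :.........................................................................................
```

Geometry check: the moving face is at about 46.2 mm and the fixed face at about 70.5 mm, so the vial is just about to be touched and the springs are not yet compressed. I'll regrip for the last millimetre.

Call:
jog_arm(motion=[-0.12,-0.05,0,0,0,0,0.5,-0.217,-0.05,0,0,0,0,0.5,-0.217,-0.05,0,0,0,0,0.5,-0.217,-0.05,0.15,0,0,0,0.5,-0.217,-0.05,0.293,0,0,0,0.5,-0.217,-0.05,0.293,0,0,0,0.5,-0.217,-0.05,0.293,0,0,0,0.1,-0.217,-0.05,0.293,0,0,0,0.1,-0.217,-0.05,0.293,0,0,0,0.1,-0.217,-0.05,0.293,0,0,0,0.1])

```text
clock: 28.28
tcp_pos: [0.4804, 0.1112, 0.079]
orientation: [0.001, 0.707, 0.707, 0.001]
wrist_force: [1.0, 0.4, 4.1]
finger_gap: 0.0186
grip_force: 25.5
```

Call:
jog_arm(motion=[0.005,-0.001,0,0,0,0,0.1,0.01,-0.002,0,0,0,0,0.1,0.015,-0.003,0,0,0,0,0.1,0.015,-0.003,0,0,0,0,0.1])

```text
clock: 28.78
tcp_pos: [0.48, 0.1127, 0.0789]
orientation: [0.002, 0.707, 0.707, -0.0]
wrist_force: [1.0, -5.1, 5.5]
finger_gap: 0.0182
grip_force: 25.7
```

```bash
python3 -c "
from pt import *
rep();meas()"
```

```text
[0.48   0.1127 0.0789] ang -171.81 r 0.0394
tangential ccw 5.180727280273757 radial -0.2520900045138722
red groups
58 [-45.9  37.7 213.7  55.4] [-52.6  35.9 204.   52. ] [-41.6  39.  220.   57. ]
```

Call:
jog_arm(motion=[0.005,-0.001,0,0,0,0,0.1,0.01,-0.001,0,0,0,0,0.1,0.01,-0.001,0,0,0,0,0.1])

```text
clock: 29.2
tcp_pos: [0.4795, 0.1144, 0.0788]
orientation: [0.002, 0.707, 0.707, -0.001]
wrist_force: [0.6, -6.2, 7.0]
finger_gap: 0.0182
grip_force: 25.8
```

```bash
python3 -c "
from pt import *
rep();meas()"
```

```text
[0.4795 0.1144 0.0788] ang -174.41 r 0.0396
tangential ccw 6.225137666365545 radial -0.028019565385629108
red groups
53 [-46.   37.8 214.4  57.9] [-52.5  36.2 205.   55. ] [-41.6  39.4 221.   60. ]
```

Call:
jog_arm(motion=[0.005,0,0,0,0,0,0.1,0.01,-0.001,0,0,0,0,0.1,0.01,-0.001,0,0,0,0,0.1])

```text
clock: 29.62
tcp_pos: [0.4791, 0.1162, 0.0788]
orientation: [0.002, 0.707, 0.707, -0.001]
wrist_force: [-0.5, -7.5, 6.7]
finger_gap: 0.0185
grip_force: 25.8
```

```bash
python3 -c "
from pt import *
rep();meas()"
```

```text
[0.4791 0.1162 0.0788] ang -176.96 r 0.0399
tangential ccw 7.495609752332274 radial 0.878999346275013
red groups
48 [-46.1  38.1 214.8  60.4] [-52.8  36.7 205.   57. ] [-41.7  39.7 221.   63. ]
```

Call:
jog_arm(motion=[0,0,0,0,0,0,0.5,0,0,0,0,0,0,0.5,0,0,0,0,0,0,0.5,0,0,-0.2,0,0,0,0.5,0.1,0.02,-0.29,0,0,0,0.5,0.19,0.05,-0.29,0,0,0,0.5,0.19,0.05,-0.29,0,0,0,0.5,0.19,0.05,-0.29,0,0,0,0.5])

```text
clock: 30.68
tcp_pos: [0.4875, 0.1561, 0.1347]
orientation: [-0.001, 0.707, 0.708, -0.001]
wrist_force: [-0.2, -0.4, -0.9]
finger_gap: 0.0426
grip_force: 0.0
```

Run:
```python
from pt import *
rep();meas()
c=get_calibration("wrist");i=cv2.imread("pics/tmp.png");cv2.imwrite("pics/w10.png",i)
prof(c,i,(-15,-13,-10,10,13,15),y0=30)
```

```text
[0.4875 0.1561 0.1347] ang 129.81 r 0.0492
tangential ccw 0.35793912629387836 radial -0.18189398660639272
red groups
23 [-46.5  37.3 216.4 119.6] [-52.5  36.1 210.  118. ] [-42.1  38.3 221.  121. ]
-15 dark [44.1, 46.5, 68.3, 72.5] white [38.4, 42.6, 43.5, 73.3]
-13 dark [39.4, 41.7, 44.4, 46.4, 68.3, 72.4] white [38.5, 43.0, 43.2, 73.5]
-10 dark [44.3, 46.4, 53.9, 72.4] white [38.6, 42.6, 43.3, 73.5]
10 dark [44.6, 46.6, 52.2, 72.7] white [38.7, 43.4, 43.7, 73.3]
13 dark [44.7, 46.5, 56.5, 65.7, 68.5, 72.5] white [38.8, 42.6, 43.4, 73.4]
15 dark [44.4, 46.5, 68.6, 72.6] white [38.6, 43.0, 43.8, 73.6]
```

The jaw body advanced 0.9 mm while its face moved only 0.3 mm. That is about 0.55 mm of spring give, a squeeze of roughly 6–7 N, which agrees with the 1.5 N rise felt at the handle. The pointer is about 1 mm from the line and the crank was last driven clockwise. Handing in.

```bash
python3 -c "
from h import *
print(env.hand_in())"
```

```text
the job is handed in; nothing more can be done
None
```

I handed the job in at about 31 s: the black-capped vial stands in the clamp, nipped at an estimated 6–7 N, with the pointer about 1 mm to the open side of the red line and the crank last driven clockwise; the hand-in returned no verdict.

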